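# Zero the dose counter and draw the metering plunger to its mark

### The job

Get the resin metering pump ready for its first dose: turn the counter knob anticlockwise (seen from above) fully back to its zero stop, then draw the plunger straight out along its leaning barrel until the brass rim lies across the middle of the plunger's red band, and finish while still holding it there, because it sinks back if let go. Do not wrench the plunger sideways in its snug bore, do not pull it right out, and leave the other things on the table where they are.

Things in the scene. Friction and masses are not known exactly. Their poses are not given: they have to be found in the camera images.
- pump: hand metering pump fixed to the table: grey base plate 150 x 240 x 14 mm (x, y, z), origin at the centre of its underside, z up. At its -y end stands a square aluminium barrel, 46 x 46 mm, with a brass rim plate on top, leaning 15 degrees towards the pump's own -x: its bore points out along (-0.259, 0, 0.966) in the pump frame. At its +y end stands the blue counter housing
- barrel_mouth (a point): centre of the bore's mouth at the upper face of the brass rim, at (20, -65, 108) mm in the pump frame. The bore is 21.5 mm across and 85 mm deep, closed at the bottom
- counter_housing (a point): centre of the top of the blue counter housing, at (0, 68, 58) mm in the pump frame; the housing is 90 x 90 mm. A thick red mark on its -x side is the zero mark, thin white marks follow clockwise every 0.2 rad
- plunger: loose steel plunger, about 0.35 kg, standing in the bore on its floor with 0.75 mm play all round, held only by its weight: rod 20 mm in diameter, 111 mm long, topped by a black cylindrical grip 30 mm in diameter, 34 mm long. Origin at the centre of its foot, own z along the rod to the grip. The foot leaves the bore after 85 mm of draw
- plunger_grip (a point): middle of the plunger's black grip, on its axis, 128 mm above the foot; at the start 43 mm out from the barrel's mouth along the bore. The grip's lower end is then 26 mm out from the rim, so fingertips reaching 19 mm past this point clear the rim
- red_band (a point): centre, on the axis, of the red band round the plunger's rod, 40 mm above the foot; the band is 20 mm wide. It is hidden in the bore at the start, 45 mm below the mouth: drawing the plunger 45 mm along the bore brings it level with the brass rim
- counter (a joint): angle of the counter knob, rad: 0 at its zero stop, grows clockwise seen from above; starts between 0.6 and 1.3, stays where it is left, about 0.04 N m of friction
- counter_grip (a point): point on the knob's vertical axis at the height to grip, 95 mm above the table. The black knob has a bar grip 42 mm long, 14 mm thick, 32 mm high, its top 102 mm above the table, with a white pointer line towards one end. At joint value 0 the bar lies along the pump's x axis, the pointer end towards the pump's -x, at the red mark
- cup: clear empty plastic cup, 72 mm across, 75 mm high, standing loose left of the pump; origin at the centre of its underside; bystander
- rose_jar: pigment jar with pink-red contents and white ribbed lid, 38 mm across, 55 mm high, loose, right of the pump; origin under its centre; bystander
- yellow_jar: pigment jar with yellow contents and white ribbed lid, 38 mm across, 55 mm high, loose, at the left; origin under its centre; bystander
- tape: roll of masking tape lying flat, 104 mm across, 25 mm high, loose, at the left; origin under its centre; bystander

How it is judged:
By the outcome, as a careful person would: the job done as asked, in the order asked, and still so for the second after the job is handed in, while the arm keeps its last pose, push and grip.
It also fails if it takes over 48 s, if anything falls off the work surface, if the arm or the gripper's body presses on something with over 40 N, if the wrist force passes 120 N, or if a joint passes its speed limit or range.

### The arm

A 7-joint arm with a two-finger parallel gripper is mounted at the origin on the work surface; the furniture and walls round the work are solid. World frame = base frame: x ahead of the robot, y to its left, z up, the work surface at z = 0. Lengths are in mm, angles in rad, forces in N, time in s.
With the tool pointing down it reaches from about 400 to 850 mm from the base axis. Payload 4.4 kg.
Tool frame: the origin (TCP) lies midway between the tips of the shut fingers; the grasp point (between the pads) lies 19 mm behind it; z points along the fingers, y is the line along which they close (so a half turn about z gives the same grasp; the last joint's range is limited). The gripper opens to 94 mm and grips with 3 to 60 N. Pads are 16 mm wide; open, the fingers measure 119 mm over their backs; the gripper's body (75 mm by 177 mm) begins 78 mm behind the grasp point.
Start: joints at [1.096, 0.628, 0.038, 1.517, -0.027, 0.996, -0.02], TCP at [258.41, -596.442, 205.478] pointing down, gripper open.
Joint ranges: [-3.06, 3.06], [-0.37, 2.12], [-1.25, 1.32], [0.18, 2.47], [-1.1, 4.24], [0.23, 1.98], [-2.94, 2.94]. Speed limits (rad/s): [2.57, 2.57, 3.14, 3.14, 3.14, 3.14, 3.14].

### API

Orientations are given as a rotation vector (axis times angle).
In Python, from station import robot gives the robot as it stands.
- The arm moves only by the tool jog_arm, never from a script. Its argument "steps" is a list of rows, each a list of 7 numbers: the shift along the world's x, y, z in mm, then the turn, a rotation vector about the world's x, y, z in degrees, then the opening, from 0 (shut) to 1 (fully open). In form: [[tx, ty, tz, ax, ay, az, gripper], ...]. A call has 1 to 12 rows; each row is the pose to reach, as a shift and turn from the pose commanded when the call began; what a row does not reach only later rows make up. A row lasts 1/8 s, in which the tool goes at most 62.5 mm and 10.7 degrees, less where a joint would pass 70% of its speed; a pose out of reach is approached as far as the arm can. A call with a gripper value outside its range is refused whole. The fingers move at their own pace and stop on an object; "newtons" is the grip in N (left out, the last holds). Time passes only in rows, so rows that repeat a pose let the fingers close. It gives the time, the measured TCP pose, the force, the opening and the grip force at its end, in the units of the state.
- robot.sense(): the state, without advancing time (a new reading comes with each control period).
- robot.grab_frame(name): name is "side" or "top" or "wrist"; returns a dict with "pixels" (420x560x3 uint8, blue, green, red), "intrinsics" (3x3 intrinsics, pixels), "world_from_camera" (4x4, takes a point from camera to world coordinates). Camera axes: x right, y up, looking along -z (the intrinsics and any distortion apply to the point x, -y, -z); pixel columns grow to the right and rows downward; lengths in mm; the calibration is good to about 2 mm. A picture is of the moment at which its call begins. There is no depth.
- robot.hand_in(): hands the job in; it is judged then, once.
The state is a dict: "time_s": time; "q": joint angles; "qd": joint speeds; "joint_torque": joint torques, N m; "tool_pos": TCP position; "orientation": TCP orientation; "wrist_force": force on the tool from outside, world axes, zero at the start; "wrist_torque": the same for the moment, N m; "opening": finger opening in mm; "gripper_force": force on a finger pad.
Only numpy, scipy, OpenCV 4.12 (cv2) and the standard library are available. Lean on these libraries where they do the work, as an engineer would, in place of code of your own. Each camera call takes 0.05 s, during which the arm holds its last target. There are 200 camera calls.

## Working session

There is one attempt and no reset: what is moved stays moved. The work goes in short steps, Python scripts to look and compute and a tool call to move; the robot and the scene stay as the last step left them, time stands still between calls to the robot, and variables do not carry over. Pictures are saved under pics/ and viewed, at most 10 in all, crops included, and the job is handed in when it is done.

Besides the shell and the picture viewer there is one more tool, called after "Request:" by a JSON object that holds its "op" and its "data", one argument or row to a line. jog_arm: Moves the arm, as the interface text tells. Its arguments: {"type":"object","properties":{"steps":{"type":"array"},"newtons":{"type":"number"}},"required":["steps"]}

```bash
mkdir -p pics; cat > h.py <<'E'
import numpy as np, cv2
from station import robot
def grab(n,f):
    d=robot.grab_frame(n); cv2.imwrite('pics/'+f,d['pixels']); np.savez(f'pics/{f}.npz',**{k:np.array(v) for k,v in d.items() if k in('pixels','intrinsics','world_from_camera')}); return d
def load(f): return np.load(f'pics/{f}.npz')
def ray(d,u,v):
    K=d['intrinsics'];T=d['world_from_camera']
    p=np.linalg.solve(K,[u,v,1]); r=T[:3,:3]@[p[0],-p[1],-p[2]]; return T[:3,3],r/np.linalg.norm(r)
def plane(d,u,v,z):
    o,r=ray(d,u,v); return o+r*(z-o[2])/r[2]
def two(d1,p1,d2,p2):
    o,r=ray(d1,*p1);q,s=ray(d2,*p2)
    t=np.linalg.lstsq(np.c_[r,-s],q-o,rcond=None)[0]; a=o+r*t[0];b=q+s*t[1]; return (a+b)/2,np.linalg.norm(a-b)
def proj(d,P):
    K=d['intrinsics'];T=d['world_from_camera']; p=T[:3,:3].T@(np.array(P)-T[:3,3]); x=K@[p[0],-p[1],-p[2]]; return x[:2]/x[2]
E
python3 - <<'E'
from h import *
ds=[grab(n,n+'1.png') for n in('side','top')]
for d in ds: print({k:(np.array(v).round(2).tolist()) for k,v in d.items() if k!='pixels'})
s=robot.sense();print(s)
E
```

```text
{'intrinsics': [[521.38, 0.0, 285.63], [0.0, 521.38, 198.99], [0.0, 0.0, 1.0]], 'world_from_camera': [[1.0, -0.0, 0.02, 494.43], [0.02, 0.45, -0.89, -1152.2], [-0.01, 0.89, 0.45, 735.21], [0.0, 0.0, 0.0, 1.0]]}
{'intrinsics': [[441.53, 0.0, 279.51], [0.0, 441.53, 207.82], [0.0, 0.0, 1.0]], 'world_from_camera': [[0.03, 1.0, -0.09, 350.51], [-1.0, 0.03, -0.01, 70.89], [-0.01, 0.09, 1.0, 1251.19], [0.0, 0.0, 0.0, 1.0]]}
{'time_s': 0.1, 'q': array([ 1.09619592,  0.6292115 ,  0.03843156,  1.51824286, -0.026974  ,
        0.99627101, -0.01999415]), 'qd': array([-2.14854570e-04,  1.70743029e-05, -2.83920795e-04, -1.40830937e-03,
        2.96962345e-04,  1.57576436e-04,  1.28831180e-03]), 'joint_torque': array([ 1.95446293e-03, -5.50795341e+01,  1.14669040e+00, -1.87117445e+01,
       -5.22980187e-02,  1.91683177e-02,  6.53271877e-05]), 'tool_pos': array([ 258.18133667, -595.90025432,  204.68117469]), 'orientation': array([-3.07464084e+00, -6.37408285e-01,  5.56340081e-04]), 'wrist_force': array([-0.56716998,  0.08703016, -0.007017  ]), 'wrist_torque': array([-0.00548392, -0.05802525,  0.00032027]), 'gripper_force': 0.0, 'opening': 94.12365501381224}
```

View pics/side1.png

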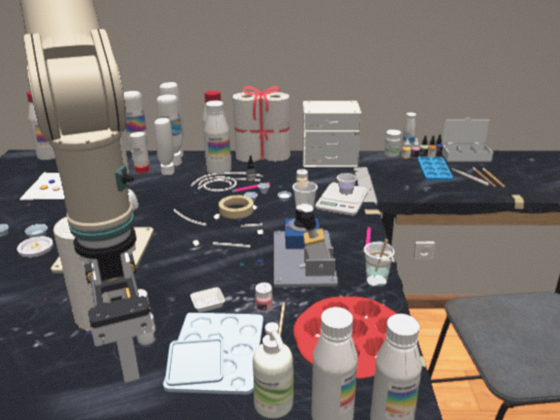

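View pics/top1.png

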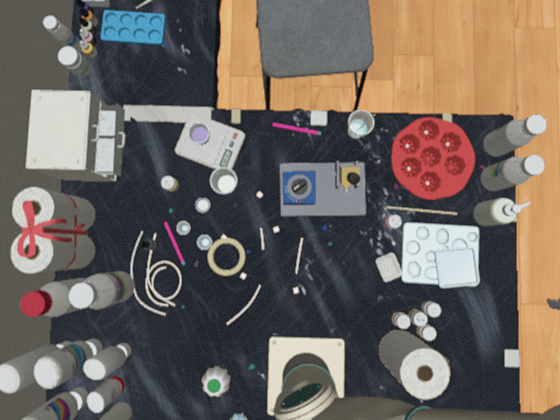

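Side view: the pump is at about (305,255). Top view: the plate spans (280–366, 163–216), with the knob at (298,187) and the barrel at (350,178). Now I'll zoom in.

```bash
python3 - <<'E'
from h import *
d=load('top1.png');im=d['pixels']
c=cv2.resize(im[150:230,270:380],None,fx=7,fy=7,interpolation=cv2.INTER_CUBIC);cv2.imwrite('pics/c1.png',c)
hsv=cv2.cvtColor(im,cv2.COLOR_BGR2HSV)
m=np.zeros(im.shape[:2],np.uint8);m[155:225,272:375]=(im[155:225,272:375].max(2)>75)*255
m=cv2.morphologyEx(m,cv2.MORPH_CLOSE,np.ones((9,9)));m=cv2.morphologyEx(m,cv2.MORPH_OPEN,np.ones((9,9)))
cs,_=cv2.findContours(m,0,1);k=max(cs,key=cv2.contourArea);b=cv2.boxPoints(cv2.minAreaRect(k))
P=[plane(d,*x,14)for x in b];print(b,np.round(P,1));print(np.mean(P,0),[np.linalg.norm(P[i]-P[i-1])for i in range(4)])
bl=cv2.inRange(hsv,(95,110,40),(125,255,255));bl[:155]=0;bl[225:]=0;bl[:,:272]=0;bl[:,375:]=0
cs,_=cv2.findContours(bl,0,1);k=max(cs,key=cv2.contourArea);r=cv2.minAreaRect(k);b=cv2.boxPoints(r);print(r);P=[plane(d,*x,58)for x in b];print(np.round(P,1),np.mean(P,0))
E
```

```text
[[279. 162.]
 [369. 162.]
 [369. 221.]
 [279. 221.]] [[ 591.    88.9   14. ]
 [ 597.2 -166.2   14. ]
 [ 429.7 -167.5   14. ]
 [ 423.3   84.5   14. ]]
[510.27392563 -40.10052048  14.        ] [np.float64(167.75018901677308), np.float64(255.13251706658693), np.float64(167.48838818038266), np.float64(252.10819506362296)]
((298.70343017578125, 187.49246215820312), (32.05209732055664, 31.867040634155273), 87.87889862060547)
[[554.8  78.8  58. ]
 [560.1  -8.1  58. ]
 [472.3 -13.   58. ]
 [466.9  73.3  58. ]] [513.53527273  32.7531607   58.        ]
```

View pics/c1.png

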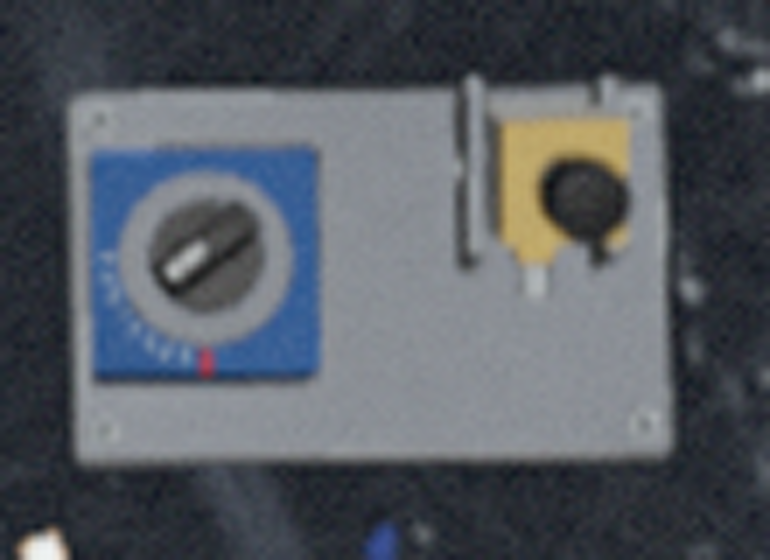

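The crop shows the pointer about 0.95 rad clockwise of the red mark, and an upright bracket beside the barrel on the +y side. I'll fix the pump pose next and zoom the side view.

```bash
python3 - <<'E'
from h import *
d=load('top1.png')
b=np.array([(72,88),(662,88),(672,460),(78,465)])/7-.5+.5/7+[270,150]
P=np.array([plane(d,*x,14)for x in b]);print(P.round(1),P.mean(0))
y=(P[0]-P[1]+P[3]-P[2])/2; x=(P[0]-P[3]+P[1]-P[2])/2
print(np.linalg.norm(x),np.linalg.norm(y),np.degrees(np.arctan2(x[1],x[0])),np.degrees(np.arctan2(-y[0],y[1])))
for n,p,z in[('knob',(207,255),102),('rimTL',(502,119),108),('grip',(585,199),165)]:
    print(n,plane(d,*(np.array(p)/7-.43+[270,150]),z))
s=load('side1.png')['pixels'];cv2.imwrite('pics/c2.png',cv2.resize(s[200:290,260:350],None,fx=6.5,fy=6.5,interpolation=cv2.INTER_CUBIC))
E
```

```text
[[ 590.6   86.4   14. ]
 [ 596.4 -152.5   14. ]
 [ 445.5 -157.8   14. ]
 [ 437.5   80.    14. ]] [517.49558874 -35.95751479  14.        ]
152.16149383946887 238.4650946671426 2.2068046722785573 1.6634486390009406
knob [511.36537115  33.0826     102.        ]
rimTL [564.54118296 -75.86216104 108.        ]
grip [525.87765141 -98.31298045 165.        ]
```

View pics/c2.png

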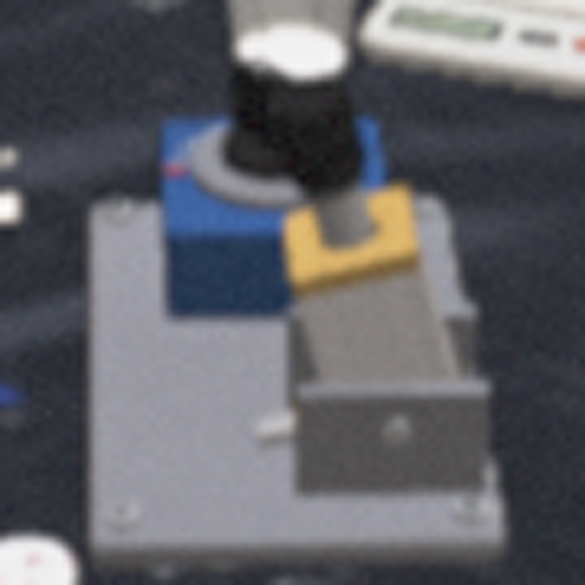

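Pump centre is about (517,−36), yaw about 2°, and the plate measures 152×238, which fits. The knob is at about (513,32). Both brackets are low, so they won't get in the way. Moving above the knob.

Request:
{"op": "jog_arm", "data": {
  "steps": [
    [10,25,60,0,0,8,1],
    [35,85,80,0,0,18,1],
    [60,145,80,0,0,28,1],
    [85,205,80,0,0,38,1],
    [110,265,80,0,0,48,1],
    [135,325,80,0,0,58,1],
    [160,385,80,0,0,68,1],
    [185,445,80,0,0,78,1],
    [210,505,80,0,0,88,1],
    [230,560,70,0,0,97,1],
    [254,628,50,0,0,104,1],
    [254,628,30,0,0,104,1]
  ]
}}

```text
time_s: 1.6
tool_pos: [513.7, 35.3, 235.6]
orientation: [1.385, 2.818, 0.004]
wrist_force: [0.2, -0.5, 0.6]
opening: 93.7
gripper_force: 0.0
```

Request:
{"op": "jog_arm", "data": {
  "steps": [
    [0,0,0,0,0,0,1],
    [0,0,0,0,0,0,1],
    [0,0,0,0,0,0,1],
    [0,0,0,0,0,0,1]
  ]
}}

```text
time_s: 2.1
tool_pos: [512.6, 30.3, 236.1]
orientation: [1.394, 2.814, 0.0]
wrist_force: [-0.3, 0.2, -0.2]
opening: 93.9
gripper_force: 0.0
```

```bash
python3 - <<'E'
from h import *
d=grab('wrist','w1.png')
s=robot.sense();print(s['tool_pos'],s['q'],s['orientation'],s['time_s']);
print('proj knob',proj(d,[513,32.5,102]),'mouth',proj(d,[539,-100,108]))
from scipy.spatial.transform import Rotation as R
print(R.from_rotvec(s['orientation']).as_matrix().round(3))
E
```

```text
[512.58253373  30.57205562 236.02117529] [ 0.26877268  0.43828539 -0.54673761  1.84526309  0.27881017  0.9335792
  0.2479375 ] [1.39346121e+00 2.81451122e+00 1.53335934e-04] 2.15
proj knob [279.51989746 198.60354208] mouth [216.73431053 323.86328573]
[[-0.606  0.795  0.001]
 [ 0.795  0.606 -0.   ]
 [-0.001  0.001 -1.   ]]
```

View pics/w1.png

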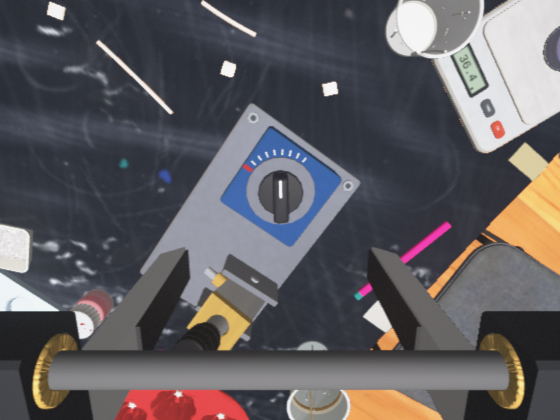

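The wrist view shows the knob bar at (281,197), upright between the fingers and within 1 mm of the prediction. Descending and gripping.

Request:
{"op": "jog_arm", "data": {
  "steps": [
    [1,2,-50,0,0,0,1],
    [1,2,-95,0,0,0,1],
    [1,2,-130,0,0,0,0.6],
    [1,2,-150,0,0,0,0.5],
    [1,2,-158,0,0,0,0.5],
    [1,2,-158,0,0,0,0.3],
    [1,2,-158,0,0,0,0.1],
    [1,2,-158,0,0,0,0],
    [1,2,-158,0,0,0,0],
    [1,2,-158,0,0,0,0]
  ],
  "newtons": 15
}}

```text
time_s: 3.4
tool_pos: [513.6, 33.5, 77.7]
orientation: [1.391, 2.816, 0.0]
wrist_force: [0.3, 0.5, -1.0]
opening: 17.5
gripper_force: 0.0
```

Request:
{"op": "jog_arm", "data": {
  "steps": [
    [0,0,0,0,0,0,0],
    [0,0,0,0,0,0,0]
  ]
}}

```text
time_s: 3.65
tool_pos: [513.2, 33.3, 77.6]
orientation: [-1.392, -2.816, 0.001]
wrist_force: [-1.8, -0.5, 4.0]
opening: 14.0
gripper_force: 15.0
```

```bash
python3 - <<'E'
from h import *
s=robot.sense();print({k:np.round(s[k],3) for k in('tool_pos','orientation','wrist_force','wrist_torque','opening','gripper_force','q','time_s')})
E
```

```text
{'tool_pos': array([513.204,  33.341,  77.642]), 'orientation': array([-1.392e+00, -2.816e+00,  1.000e-03]), 'wrist_force': array([-1.753, -0.508,  3.952]), 'wrist_torque': array([-0.17 ,  0.168, -0.056]), 'opening': np.float64(14.007), 'gripper_force': np.float64(14.965), 'q': array([ 0.153,  0.659, -0.409,  2.   ,  0.466,  0.574,  0.077]), 'time_s': np.float64(3.65)}
```

Request:
{"op": "jog_arm", "data": {
  "steps": [
    [0,0,0,0,0,6,0],
    [0,0,0,0,0,12,0],
    [0,0,0,0,0,18,0],
    [0,0,0,0,0,24,0],
    [0,0,0,0,0,30,0],
    [0,0,0,0,0,36,0],
    [0,0,0,0,0,42,0],
    [0,0,0,0,0,47,0],
    [0,0,0,0,0,50,0],
    [0,0,0,0,0,50,0]
  ]
}}

```text
time_s: 4.9
tool_pos: [512.4, 31.8, 77.6]
orientation: [-0.072, -3.139, 0.005]
wrist_force: [-2.7, -2.5, 6.9]
opening: 13.7
gripper_force: 15.0
```

```bash
cat > st.py <<'E'
from h import *
from scipy.spatial.transform import Rotation as R
s=robot.sense();print({k:np.round(s[k],3).tolist() for k in('tool_pos','wrist_force','wrist_torque','opening','gripper_force','q','time_s')})
M=R.from_rotvec(s['orientation']).as_matrix();print(M.round(3).tolist(),'yang',np.degrees(np.arctan2(M[1,1],M[0,1])))
E
python3 st.py
```

```text
{'tool_pos': [512.403, 31.782, 77.623], 'wrist_force': [-2.704, -2.496, 6.876], 'wrist_torque': [-0.724, 0.51, 0.031], 'opening': 13.661, 'gripper_force': 14.954, 'q': [0.306, 0.71, -0.649, 1.997, 0.693, 0.67, 0.731], 'time_s': 4.9}
[[-0.999, 0.046, -0.002], [0.046, 0.999, -0.003], [0.002, -0.003, -1.0]] yang 87.38971358914765
```

Request:
{"op": "jog_arm", "data": {
  "steps": [
    [0,0,0,0,0,2,0],
    [0,0,0,0,0,4,0],
    [0,0,0,0,0,5,0],
    [0,0,0,0,0,6,0],
    [0,0,0,0,0,6,0]
  ]
}}

```text
time_s: 5.52
tool_pos: [512.4, 31.6, 77.6]
orientation: [0.09, -3.138, 0.005]
wrist_force: [-4.0, -2.9, 7.2]
opening: 13.6
gripper_force: 15.2
```

```bash
python3 st.py
```

```text
{'tool_pos': [512.406, 31.586, 77.622], 'wrist_force': [-4.021, -2.874, 7.184], 'wrist_torque': [-0.713, 0.554, -0.356], 'opening': 13.596, 'gripper_force': 15.241, 'q': [0.322, 0.718, -0.677, 1.996, 0.716, 0.683, 0.812], 'time_s': 5.525}
[[-0.998, -0.057, -0.002], [-0.057, 0.998, -0.003], [0.002, -0.003, -1.0]] yang 93.2812057987466
```

Request:
{"op": "jog_arm", "data": {
  "steps": [
    [0,0,0,0,0,2,0],
    [0,0,0,0,0,3,0],
    [0,0,0,0,0,3,0]
  ]
}}

```text
time_s: 5.9
tool_pos: [512.4, 31.6, 77.6]
orientation: [0.172, -3.135, 0.005]
wrist_force: [-2.6, -3.9, 6.7]
opening: 14.5
gripper_force: 16.0
```

```bash
python3 st.py
```

```text
{'tool_pos': [512.433, 31.593, 77.57], 'wrist_force': [-2.629, -3.924, 6.655], 'wrist_torque': [-0.732, 0.516, -0.405], 'opening': 14.491, 'gripper_force': 15.996, 'q': [0.331, 0.722, -0.691, 1.996, 0.727, 0.69, 0.853], 'time_s': 5.9}
[[-0.994, -0.109, -0.002], [-0.109, 0.994, -0.003], [0.003, -0.003, -1.0]] yang 96.2640002141079
```

The knob is on its stop: the resisting torque is up, and the pads began to slip at yaw 92–96°, which matches joint 0. Releasing and rising straight up.

Request:
{"op": "jog_arm", "data": {
  "steps": [
    [0,0,0,0,0,0,0.4],
    [0,0,0,0,0,0,0.6],
    [0,0,0,0,0,0,0.6],
    [0,0,30,0,0,0,0.6],
    [0,0,85,0,0,0,0.8],
    [0,0,140,0,0,-4,1],
    [0,0,140,0,0,-4,1]
  ]
}}

```text
time_s: 6.78
tool_pos: [516.1, 34.7, 221.2]
orientation: [-0.066, 3.133, 0.001]
wrist_force: [0.1, 0.2, -0.5]
opening: 81.2
gripper_force: 0.0
```

Request:
{"op": "jog_arm", "data": {
  "steps": [
    [0,-30,10,0,-2,0,1],
    [0,-80,10,0.2,-6,0,1],
    [-2,-120,10,0.4,-12,0,1],
    [-4,-135,10,0.5,-15,0,1],
    [-4,-135,10,0.5,-15,0,1],
    [-4,-135,10,0.5,-15,0,1],
    [-4,-135,10,0.5,-15,0,1],
    [-4,-135,10,0.5,-15,0,1]
  ]
}}

```text
time_s: 7.78
tool_pos: [510.0, -100.3, 227.5]
orientation: [-0.063, 2.879, 0.006]
wrist_force: [0.3, 0.2, -0.4]
opening: 94.4
gripper_force: 0.0
```

```bash
python3 st.py; python3 - <<'E'
from h import *
d=grab('wrist','w2.png');a=np.array([-.2587,-.009,.966]);M=np.array([538,-100.5,108])
for t in(0,26,60,85):print(t,proj(d,M+t*a))
grab('top','t2.png')
E
```

```text
{'tool_pos': [510.024, -100.347, 227.518], 'wrist_force': [0.33, 0.199, -0.403], 'wrist_torque': [0.068, 0.11, -0.015], 'opening': 94.385, 'gripper_force': 0.0, 'q': [0.838, 0.408, -0.888, 2.078, 0.545, 0.593, 1.223], 'time_s': 7.775}
[[-0.965, -0.044, 0.259], [-0.043, 0.999, 0.01], [-0.259, -0.002, -0.966]] yang 92.50412845939604
0 [277.14863063 199.45959744]
26 [277.04941331 207.53953973]
60 [276.8900471  220.51781656]
85 [276.74379452 232.42816069]
```

View pics/w2.png

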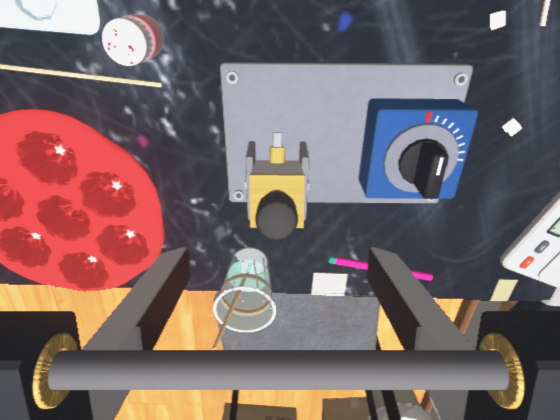

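The wrist view shows the grip's top at (277,213), close to the predicted (277,220). The pointer at (440,165) looks unclear from this angle, so I'll check the knob with a zoom.

```bash
python3 - <<'E'
from h import *
w=load('w2.png');im=w['pixels'];t=load('t2.png')['pixels']
def z(i,f):return cv2.resize(i,None,fx=f,fy=f,interpolation=cv2.INTER_CUBIC)
A=z(im[90:240,230:480],3);cv2.imwrite('pics/c3.png',A)
for n,p in dict(axis=(514,32,102),p0=(493,31.3,102),red=(473,31,58),plus=(535,32.7,102)).items(): print(n,(proj(w,p)-[230,90])*3)
E
```

```text
axis [622.61261639 261.20020389]
p0 [640.87212021 190.00008673]
red [600.92257221  69.10949553]
plus [605.59382095 327.56237018]
```

View pics/c3.png

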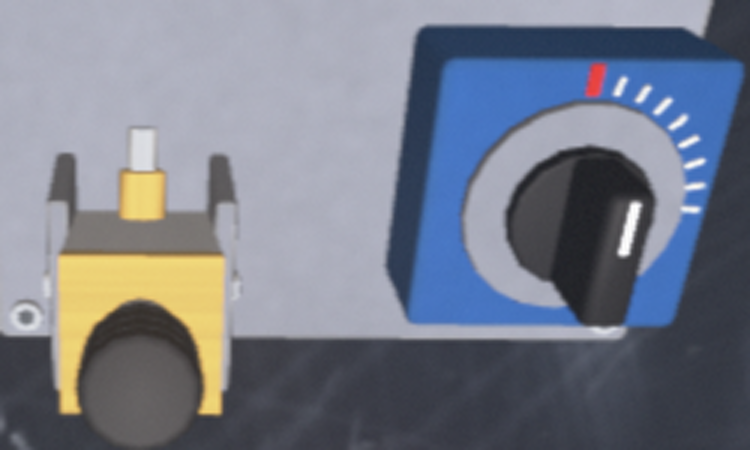

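The bar top runs from (637,195) to (605,327), which is where joint 0 is predicted, so the knob is at zero. The grip-top centre is also within a pixel of the prediction. Descending along the axis onto the grip.

Request:
{"op": "jog_arm", "data": {
  "steps": [
    [-4,-1,0,0,0,0,0.8],
    [-4,-1,0,0,0,0,0.7],
    [4,-1,-30,0,0,0,0.7],
    [12,-1,-60,0,0,0,0.7],
    [19,-1,-86,0,0,0,0.7],
    [22,-1,-96,0,0,0,0.7],
    [22,-1,-96,0,0,0,0.7],
    [22,-1,-96,0,0,0,0.7]
  ],
  "newtons": 10
}}

```text
time_s: 8.88
tool_pos: [531.9, -102.5, 132.4]
orientation: [-0.061, 2.878, 0.004]
wrist_force: [-0.4, 0.2, 0.2]
opening: 66.0
gripper_force: 0.0
```

Request:
{"op": "jog_arm", "data": {
  "steps": [
    [0,0,0,0,0,0,0.5],
    [0,0,0,0,0,0,0.4],
    [0,0,0,0,0,0,0.3],
    [0,0,0,0,0,0,0.2],
    [0,0,0,0,0,0,0.1],
    [0,0,0,0,0,0,0],
    [0,0,0,0,0,0,0],
    [0,0,0,0,0,0,0]
  ],
  "newtons": 10
}}

```text
time_s: 9.88
tool_pos: [531.7, -101.8, 131.7]
orientation: [-0.062, 2.878, 0.006]
wrist_force: [-1.7, 3.4, 4.1]
opening: 30.1
gripper_force: 10.0
```

```bash
python3 st.py
```

```text
{'tool_pos': [531.739, -101.773, 131.715], 'wrist_force': [-1.739, 3.433, 4.089], 'wrist_torque': [1.054, 0.105, 0.263], 'opening': 30.07, 'gripper_force': 10.0, 'q': [0.607, 0.551, -0.616, 2.141, 0.815, 0.376, 0.976], 'time_s': 9.875}
[[-0.965, -0.043, 0.26], [-0.042, 0.999, 0.009], [-0.26, -0.002, -0.966]] yang 92.44512971881863
```

Request:
{"op": "jog_arm", "data": {
  "steps": [
    [0,0.7,0,0,0,0,0],
    [0,0.9,0,0,0,0,0],
    [-0.7,0.9,2.5,0,0,0,0],
    [-1.3,0.9,5,0,0,0,0],
    [-2,0.8,7.5,0,0,0,0],
    [-2.6,0.8,9.7,0,0,0,0],
    [-2.6,0.8,9.7,0,0,0,0]
  ],
  "newtons": 25
}}

```text
time_s: 10.75
tool_pos: [528.8, -101.8, 141.4]
orientation: [-0.06, 2.879, 0.004]
wrist_force: [2.1, 2.1, -1.7]
opening: 29.5
gripper_force: 25.0
```

```bash
python3 st.py
```

```text
{'tool_pos': [528.794, -101.789, 141.414], 'wrist_force': [2.055, 2.079, -1.729], 'wrist_torque': [0.633, -0.21, 0.175], 'opening': 29.506, 'gripper_force': 24.999, 'q': [0.631, 0.536, -0.647, 2.138, 0.788, 0.4, 1.0], 'time_s': 10.75}
[[-0.965, -0.042, 0.259], [-0.041, 0.999, 0.008], [-0.259, -0.003, -0.966]] yang 92.38715209285294
```

Request:
{"op": "jog_arm", "data": {
  "steps": [
    [0,0.5,2.5,0,0,0,0],
    [-0.8,0.5,5,0,0,0,0],
    [-1.6,0.5,8,0,0,0,0],
    [-2.5,0.4,11.5,0,0,0,0],
    [-3.5,0.4,15,0,0,0,0],
    [-4.8,0.3,19.3,0,0,0,0],
    [-4.8,0.3,19.3,0,0,0,0]
  ]
}}

```text
time_s: 11.62
tool_pos: [523.6, -101.7, 160.7]
orientation: [-0.06, 2.879, 0.004]
wrist_force: [0.6, 0.0, -2.5]
opening: 29.9
gripper_force: 25.0
```

```bash
python3 st.py
```

```text
{'tool_pos': [523.639, -101.688, 160.698], 'wrist_force': [0.645, 0.04, -2.474], 'wrist_torque': [0.093, 0.329, -0.003], 'opening': 29.898, 'gripper_force': 24.999, 'q': [0.68, 0.506, -0.708, 2.13, 0.733, 0.445, 1.05], 'time_s': 11.625}
[[-0.965, -0.041, 0.258], [-0.041, 0.999, 0.008], [-0.259, -0.003, -0.966]] yang 92.37574862375831
```

Request:
{"op": "jog_arm", "data": {
  "steps": [
    [-0.6,0,2.5,0,0,0,0],
    [-1.3,0,5,0,0,0,0],
    [-2,0,7.5,0,0,0,0],
    [-2.7,0,10,0,0,0,0],
    [-3.3,-0.1,12.5,0,0,0,0],
    [-3.9,-0.1,14.5,0,0,0,0],
    [-3.9,-0.1,14.5,0,0,0,0],
    [-3.9,-0.1,14.5,0,0,0,0]
  ]
}}

```text
time_s: 12.62
tool_pos: [520.1, -101.5, 174.9]
orientation: [-0.061, 2.879, 0.005]
wrist_force: [0.0, 0.1, -4.0]
opening: 29.4
gripper_force: 25.0
```

```bash
python3 st.py; python3 - <<'E'
from h import *
a=np.array([-.2587,-.009,.966]);M=np.array([538,-100.5,108])
d=grab('side','s3.png');p=proj(d,M);print(p,proj(d,M+10*a))
u,v=p.astype(int);cv2.imwrite('pics/c4.png',cv2.resize(d['pixels'][v-35:v+25,u-40:u+40],None,fx=9,fy=9,interpolation=cv2.INTER_CUBIC))
E
```

```text
{'tool_pos': [520.069, -101.465, 174.931], 'wrist_force': [0.024, 0.102, -4.017], 'wrist_torque': [0.041, 0.431, -0.034], 'opening': 29.42, 'gripper_force': 24.999, 'q': [0.716, 0.484, -0.751, 2.122, 0.692, 0.477, 1.088], 'time_s': 12.625}
[[-0.965, -0.042, 0.259], [-0.041, 0.999, 0.009], [-0.259, -0.002, -0.966]] yang 92.39793490367097
[312.48265559 235.16074162] [311.449155   231.61219114]
```

View pics/c4.png

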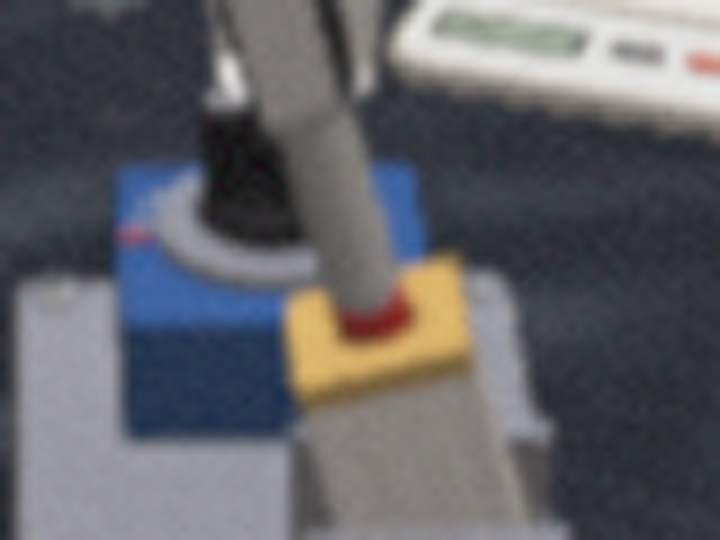

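The side crop shows about half the red band above the brass rim (red at y≈310–340). I'll measure its visible height to check.

```bash
python3 - <<'E'
from h import *
d=load('s3.png');im=d['pixels'].astype(float)
for _ in range(5): im+=robot.grab_frame('side')['pixels']
im/=6
for u in (310,311,312,313,314,315):
    print(u,[(v,*np.round(im[v,u]).astype(int)) for v in range(228,242)])
E
```

```text
310 [(228, np.int64(98), np.int64(100), np.int64(103)), (229, np.int64(98), np.int64(100), np.int64(102)), (230, np.int64(95), np.int64(96), np.int64(99)), (231, np.int64(94), np.int64(95), np.int64(96)), (232, np.int64(93), np.int64(94), np.int64(97)), (233, np.int64(87), np.int64(88), np.int64(96)), (234, np.int64(70), np.int64(72), np.int64(103)), (235, np.int64(47), np.int64(54), np.int64(106)), (236, np.int64(38), np.int64(53), np.int64(106)), (237, np.int64(54), np.int64(85), np.int64(127)), (238, np.int64(83), np.int64(138), np.int64(176)), (239, np.int64(104), np.int64(173), np.int64(213)), (240, np.int64(107), np.int64(178), np.int64(217)), (241, np.int64(94), np.int64(157), np.int64(193))]
311 [(228, np.int64(104), np.int64(106), np.int64(109)), (229, np.int64(101), np.int64(102), np.int64(106)), (230, np.int64(99), np.int64(101), np.int64(104)), (231, np.int64(99), np.int64(101), np.int64(104)), (232, np.int64(98), np.int64(99), np.int64(102)), (233, np.int64(93), np.int64(95), np.int64(102)), (234, np.int64(77), np.int64(78), np.int64(111)), (235, np.int64(47), np.int64(4
[... 2510 characters left out ...]
136), np.int64(121), np.int64(116)), (229, np.int64(130), np.int64(128), np.int64(130)), (230, np.int64(125), np.int64(131), np.int64(138)), (231, np.int64(119), np.int64(125), np.int64(142)), (232, np.int64(105), np.int64(106), np.int64(143)), (233, np.int64(78), np.int64(80), np.int64(140)), (234, np.int64(50), np.int64(52), np.int64(132)), (235, np.int64(36), np.int64(38), np.int64(128)), (236, np.int64(40), np.int64(52), np.int64(131)), (237, np.int64(66), np.int64(102), np.int64(160)), (238, np.int64(95), np.int64(155), np.int64(201)), (239, np.int64(104), np.int64(175), np.int64(216)), (240, np.int64(93), np.int64(154), np.int64(190)), (241, np.int64(70), np.int64(117), np.int64(144))]
```

```bash
python3 - <<'E'
from h import *
d=load('s3.png');a=np.array([-.2587,-.009,.966]);M=np.array([538,-100.5,108]);y=np.array([-.035,.999,0]);x=np.cross(y,a)
th=np.linspace(0,2*np.pi,721)
def low(t,r):
    q=np.array([proj(d,M+t*a+r*(np.cos(k)*x+np.sin(k)*y)) for k in th]); o=[]
    for u in range(310,315):
        s=q[np.abs(q[:,0]-u)<.3];o.append(s[:,1].max())
    return np.array(o)
e=low(0,10.75)
for t in(8,9,10,11):print(t,(e-low(t,10)).round(2))
E
```

```text
8 [3.   3.06 3.16 3.27 3.39]
9 [3.36 3.42 3.54 3.67 3.82]
10 [3.72 3.79 3.92 4.07 4.23]
11 [4.07 4.16 4.31 4.46 4.64]
```

The visible red is about 8.4 mm against the 10 mm wanted, and the tool says 44.7 mm drawn. I'll draw 1 mm more.

Request:
{"op": "jog_arm", "data": {
  "steps": [
    [-0.1,0,0.5,0,0,0,0],
    [-0.3,0,1,0,0,0,0],
    [-0.3,0,1,0,0,0,0],
    [-0.3,0,1,0,0,0,0]
  ]
}}

```text
time_s: 13.42
tool_pos: [519.8, -101.5, 176.0]
orientation: [-0.061, 2.879, 0.005]
wrist_force: [0.4, -0.4, -3.8]
opening: 29.6
gripper_force: 25.0
```

```bash
python3 st.py; python3 -c "
from station import robot
print(robot.hand_in())"
```

```text
{'tool_pos': [519.797, -101.451, 175.982], 'wrist_force': [0.406, -0.428, -3.774], 'wrist_torque': [0.033, 0.352, -0.02], 'opening': 29.619, 'gripper_force': 24.999, 'q': [0.719, 0.483, -0.754, 2.122, 0.689, 0.479, 1.091], 'time_s': 13.425}
[[-0.965, -0.042, 0.259], [-0.041, 0.999, 0.009], [-0.259, -0.002, -0.966]] yang 92.40357131911131
the job is handed in; nothing more can be done
None
```

Job handed in at 13.4 s: the knob is on its zero stop, and the plunger is held drawn about 45.8 mm by tool travel (45 wanted; the camera read 1–2 mm less), with the rim close to the middle of the red band; the hand-in returned no verdict.

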